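# Dot-mark the aluminium plate with the yellow punch

### The arm

A 6-joint arm with a two-finger parallel gripper is mounted at the origin on the work surface. World frame = base frame: x ahead of the robot, y to its left, z up, the work surface at z = 0. Lengths are in m, angles in rad, forces in N, time in s.
With the tool pointing down it reaches from about 0.225 to 0.875 m from the base axis. Payload 3.4 kg.
Tool frame: the origin (TCP) lies between the finger pads; the fingertips stand 11 mm ahead of it and the grasp point (between the pads) lies 8 mm behind it; z points along the fingers, y is the line along which they close (so a half turn about z gives the same grasp; the last joint's range is limited). The gripper opens to 85 mm and grips with 20 to 120 N. Pads are 22 mm wide; open, the fingers measure 114 mm over their backs; the gripper's body (76 mm by 85 mm) begins 54 mm behind the grasp point. The pads swing forward as they close: fully open they stand 13 mm farther back than shut.
Start: joints at [-1.464, 0.276, 1.505, -0, 1.361, -0.121], TCP at [0.13, -0.56, 0.204] pointing down, gripper open.
Joint ranges: [-2.89, 2.89], [-0.75, 2.08], [0.22, 2.7], [-1.18, 4.32], [0.11, 2.71], [-2.7, 2.7]. Speed limits (rad/s): [2.57, 2.57, 3.14, 3.14, 3.14, 3.14].

### API

Orientations are given as a unit quaternion [w, x, y, z].
In Python, from rig import sensors, eyes, manip gives the robot as it stands.
- The arm moves only by the tool drive_tool, never from a script. Its argument "deltas" is a list of rows, each an object with "linear": the shift along the world's x, y, z in mm, a list of three; "twist": the turn about the world's z in degrees; "claw": the opening, from 0 (shut) to 1 (fully open). In form: [{"linear": [tx, ty, tz], "twist": twist, "claw": claw}, ...]. A call has 1 to 12 rows; each row is the pose to reach, as a shift and turn from the pose commanded when the call began; what a row does not reach only later rows make up. A row lasts 1/12 s, in which the tool goes at most 41.7 mm and 7.16 degrees, less where a joint would pass 70% of its speed; a pose out of reach is approached as far as the arm can. A call with a gripper value outside its range is refused whole. The fingers move at their own pace and stop on an object; "squeeze" is the grip in N (left out, the last holds). Time passes only in rows, so rows that repeat a pose let the fingers close. It gives the time, the measured TCP pose, the force, the opening and the grip force at its end, in the units of the state.
- sensors.get_state(): the state, without advancing time (a new reading comes with each control period).
- eyes.get_image(name): name is "scene" or "top" or "wrist"; returns the picture (400x640x3 uint8, red, green, blue); there is no depth.
- eyes.camera_model(name): a dict with "intrinsics" (3x3 intrinsics, pixels), "dist" ([k1, k2, p1, p2, k3] as OpenCV has them; the pictures are not rectified), "R" (3x3) and "t" (3): a world point X has camera coordinates R X + t. Camera axes: x right, y down, z forward; pixel columns grow to the right and rows downward; lengths in m; the calibration is good to about 2 mm. A picture is of the moment at which its call begins: read the wrist's pose just before it. camera_model takes no time and is no camera call; for the wrist camera it gives the pose at the moment of the call.
- manip.sign_off(): hands the job in; it is judged then, once.
The state is a dict: "clock": time; "qpos": joint angles; "qd": joint speeds; "effort": joint torques, N m; "position": TCP position; "ee_rot": TCP orientation; "contact_force": force on the tool from outside, world axes, zero at the start; "moment": the same for the moment, N m; "width": finger opening in m; "gripper_force": force on a finger pad.
Only numpy, scipy, OpenCV 4.12 (cv2) and the standard library are available. Lean on these libraries where they do the work, as an engineer would, in place of code of your own. Each camera call takes 0.05 s, during which the arm holds its last target. There are 200 camera calls.

### The job

Take the yellow-handled marking punch and press it upright onto the middle of the bare aluminium plate with one steady push, never a blow, until the sprung plate has sunk about 7 mm and stays there for a moment, keeping the punch's foot inside the painted ring all the while it touches. Then lift it straight up off the plate and stand it back upright on the mat where it stood. Leave the blue punch standing where it is, do not press the copper plate, and touch the plates only with the punch.

Things in the scene. Friction and masses are not known exactly. Their poses are not given: they have to be found in the camera images.
- punch_yellow: The one to use: round upright punch, 102 mm tall, 0.18 to 0.35 kg. Steel foot 30 mm across (0 to 18 mm up), 18 mm neck, yellow plastic handle 28 mm across from 36 to 97 mm up (grip about 70 mm up, any yaw). Stands on a fixed black rubber mat, 6 mm thick, 110 mm from the blue punch, either one nearer the plates. Origin: centre of the foot's underside; z up along the punch.
- punch_blue: Bystander punch, same shape and size as the yellow one but with a blue handle, on the same 110 x 250 mm mat. Leave it standing. Origin: centre of the foot's underside; z up.
- plate_aluminium: The one to mark: pale silvery aluminium plate, 70 mm square, fixed on the 76 mm sprung table of a low green stand; black ring of 54 mm inner diameter round its middle. Origin: centre of its top face, 58 mm above the bench; z up. Sinks straight down: starts at about 2 N, then 1.5 N per mm (12 N at 7 mm), hard stop at 12 mm; springs back. The stands are fixed to the bench, either one nearer the mat.
- plate_copper: Bystander plate, reddish copper, on an identical sprung green stand (100 mm square base) at least 140 mm away centre to centre. Do not press it. Origin: centre of its top face, 58 mm above the bench; z up.
There are look-alikes about, which are no part of the job. What is shaped like the part that bears plate_aluminium but purple is not meant.

How it is judged:
By the outcome, as a careful person would: the job done as asked, in the order asked, and still so for the second after the job is handed in, with the robot touching nothing.
It also fails if it takes over 54 s, if anything falls off the work surface, if the arm or the gripper's body presses on something with over 40 N, if the wrist force passes 120 N, or if a joint passes its speed limit or range.

## Working session

There is one attempt and no reset: what is moved stays moved. The work goes in short steps, Python scripts to look and compute and a tool call to move; the robot and the scene stay as the last step left them, time stands still between calls to the robot, and variables do not carry over. Pictures are saved under pics/ and viewed, at most 12 in all, crops included, and the job is handed in when it is done.

Besides the shell and the picture viewer there is one more tool, called after "Call:" as name(argument=value, ...), one argument or row to a line, values as JSON. drive_tool: Moves the arm, as the interface text tells. Its arguments: {"type":"object","properties":{"deltas":{"type":"array","items":{"type":"object","properties":{"linear":{"type":"array","items":{"type":"number"}},"twist":{"type":"number"},"claw":{"type":"number"}}}},"squeeze":{"type":"number"}},"required":["deltas"]}

```bash
mkdir -p pics; python3 - <<'E'
from rig import sensors, eyes, manip
import cv2
for n in("scene","top"):
    cv2.imwrite(f"pics/{n}0.png",eyes.get_image(n)[:,:,::-1])
s=sensors.get_state();print(s)
E
```

```text
{'clock': 0.1, 'qpos': array([-1.46399154e+00,  2.76552985e-01,  1.50602436e+00, -9.58124288e-06,
        1.36071737e+00, -1.21010161e-01]), 'qd': array([ 0.00052488, -0.00152509, -0.00158091,  0.00038977,  0.00150008,
        0.00075639]), 'effort': array([ 1.59054842e-03, -4.17699158e+01, -2.46404779e+01, -1.67444505e-04,
        5.76194157e-03,  1.33802702e-07]), 'position': array([ 0.12979196, -0.5596156 ,  0.20320705]), 'ee_rot': array([-8.51040679e-04,  9.93519082e-01,  1.13662264e-01,  1.36021515e-06]), 'contact_force': array([ 0.73147448, -0.84399541,  0.50200314]), 'moment': array([-0.0378287 , -0.02633384,  0.09441088]), 'gripper_force': 0.0, 'width': 0.08555900415782976}
```

View pics/top0.png

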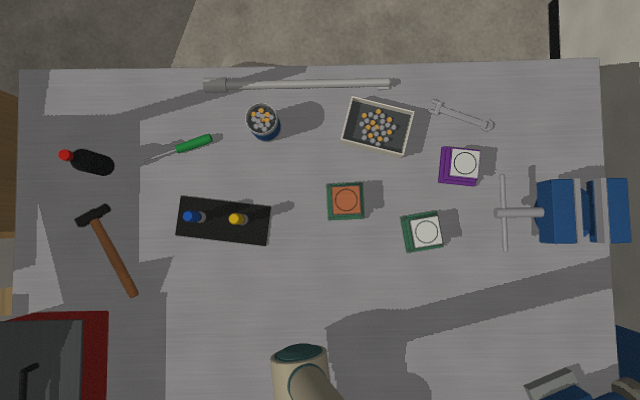

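View pics/scene0.png

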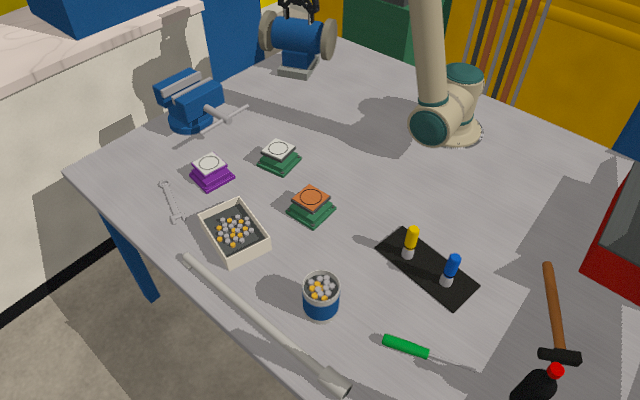

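The top view shows the yellow punch at about (237,219) and the blue one at (192,216). The pale ringed plates are at (427,232) on a green stand and (465,163) on a purple stand, with copper at (346,200). The green one at (427,232) is meant; I'll confirm it in an enlarged crop.

```bash
cat > h.py <<'E'
import numpy as np, cv2
from rig import eyes
def ray(n,p,m=None):
    m=m or eyes.camera_model(n); K,d,R,t=[np.array(m[k],float) for k in("intrinsics","dist","R","t")]
    u=cv2.undistortPoints(np.array([[p]],float),K,d)[0,0]
    return -R.T@t, R.T@np.array([u[0],u[1],1])
def onz(n,p,z,m=None):
    c,r=ray(n,p,m); return c+r*(z-c[2])/r[2]
def proj(n,X,m=None):
    m=m or eyes.camera_model(n); K,d,R,t=[np.array(m[k],float) for k in("intrinsics","dist","R","t")]
    return cv2.projectPoints(np.array(X,float).reshape(-1,1,3),cv2.Rodrigues(R)[0],t,K,d)[0][:,0]
E
python3 - <<'E'
from h import *
t=cv2.imread("pics/top0.png");s=cv2.imread("pics/scene0.png")
a=cv2.resize(t[180:255,170:270],None,fx=4,fy=4,interpolation=2)
b=cv2.resize(t[190:265,380:480],None,fx=4,fy=4,interpolation=2)
c=cv2.resize(s[215:290,370:470],None,fx=4,fy=4,interpolation=2)
d=cv2.resize(s[120:195,230:330],None,fx=4,fy=4,interpolation=2)
cv2.imwrite("pics/crop.png",np.vstack([np.hstack([a,b]),np.hstack([c,d])]))
print(onz("top",(237,219),.1),onz("scene",(412,230),.108))
print(onz("top",(427,232),.058),onz("scene",(279,149),.058))
print("cop",onz("top",(346,200),.058),"pur",onz("top",(465,163),.058),"blue",onz("top",(189,216),.108))
E
```

```text
[0.54517344 0.17337372 0.1       ] [0.55315355 0.18062254 0.108     ]
[ 0.50465548 -0.30721666  0.058     ] [ 0.50671147 -0.29744097  0.058     ]
cop [ 0.59076894 -0.10084171  0.058     ] pur [ 0.68149057 -0.41057326  0.058     ] blue [0.55442404 0.28975689 0.108     ]
```

View pics/crop.png

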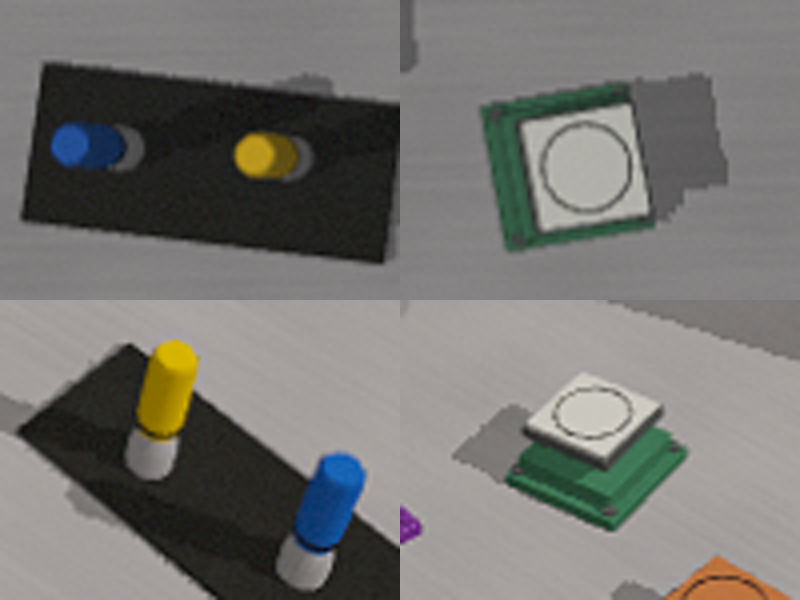

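The crop confirms it. The pale plate with the black ring on the green stand (top 426.75,232) is the aluminium one, and the yellow handle top is at (234.5,218.8) in the top view. I'll move over the plate for a closer look.

Call:
drive_tool(
  deltas=[
    {"linear": [31, 22, 8], "twist": 0, "claw": 1},
    {"linear": [62, 44, 16], "twist": 0, "claw": 1},
    {"linear": [93, 66, 24], "twist": 0, "claw": 1},
    {"linear": [124, 88, 32], "twist": 0, "claw": 1},
    {"linear": [155, 110, 40], "twist": 0, "claw": 1},
    {"linear": [186, 132, 50], "twist": 0, "claw": 1},
    {"linear": [217, 154, 50], "twist": 0, "claw": 1},
    {"linear": [248, 176, 50], "twist": 0, "claw": 1},
    {"linear": [279, 198, 50], "twist": 0, "claw": 1},
    {"linear": [310, 220, 50], "twist": 0, "claw": 1},
    {"linear": [320, 225, 50], "twist": 0, "claw": 1},
    {"linear": [320, 225, 50], "twist": 0, "claw": 1},
  ],
)

```text
clock: 1.1
position: [0.4521, -0.3332, 0.2534]
ee_rot: [-0.001, 0.993, 0.116, 0.0]
contact_force: [-0.3, -0.5, 0.0]
width: 0.0851
gripper_force: 0.0
```

```bash
python3 - <<'E'
from h import *
from rig import sensors
m=eyes.camera_model("wrist"); im=eyes.get_image("wrist"); s=sensors.get_state()
print(s["clock"],s["position"],s["ee_rot"]); np.save("m1.npy",m,allow_pickle=True)
im=cv2.cvtColor(im,4); cv2.imwrite("pics/w1.png",im)
print("predicted plate px",proj("wrist",[[.505,-.302,.058]],m), "cam",-m["R"].T@m["t"])
print("Y",onz("top",(234.5,218.75),.108),onz("scene",(413.7,227.5),.108))
print("P",onz("top",(426.75,232),.058),onz("scene",(278.5,148),.058))
E
```

```text
1.15 [ 0.45029529 -0.33445713  0.2534441 ] [-1.61991163e-04  9.93360659e-01  1.15039659e-01 -6.71654042e-04]
predicted plate px [[305.39919981 119.70238466]] cam [ 0.5273286  -0.31643623  0.42273433]
Y [0.54569479 0.17773856 0.108     ] [0.54413959 0.17958989 0.108     ]
P [ 0.50466509 -0.30657856  0.058     ] [ 0.50440296 -0.30176137  0.058     ]
```

View pics/w1.png

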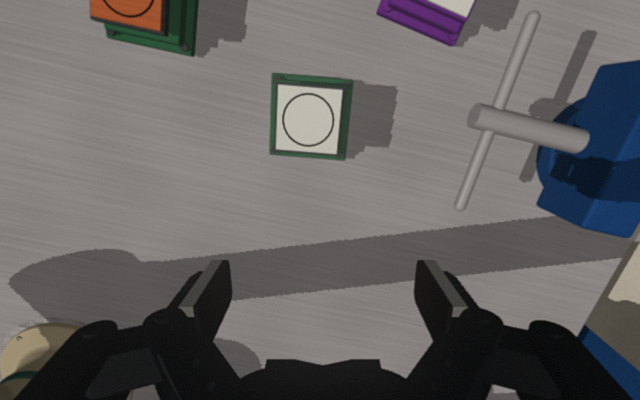

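The wrist view shows the ring's centre at (308,119.5), which puts the plate centre at about (0.505, -0.305). Next I'll move over to the yellow punch.

Call:
drive_tool(
  deltas=[
    {"linear": [2, 40, 0], "twist": 0, "claw": 1},
    {"linear": [4, 80, 0], "twist": 0, "claw": 1},
    {"linear": [6, 120, 0], "twist": 0, "claw": 1},
    {"linear": [8, 160, 0], "twist": 0, "claw": 1},
    {"linear": [10, 200, 0], "twist": 0, "claw": 1},
    {"linear": [12, 240, 0], "twist": 0, "claw": 1},
    {"linear": [14, 280, 0], "twist": 0, "claw": 1},
    {"linear": [16, 320, 0], "twist": 0, "claw": 1},
    {"linear": [18, 360, 0], "twist": 0, "claw": 1},
    {"linear": [20, 400, 0], "twist": 0, "claw": 1},
    {"linear": [20, 440, 0], "twist": 0, "claw": 1},
    {"linear": [20, 470, 0], "twist": 0, "claw": 1},
  ],
)

```text
clock: 2.15
position: [0.4693, 0.1357, 0.254]
ee_rot: [0.0, 0.994, 0.113, -0.0]
contact_force: [0.9, -1.2, 0.6]
width: 0.0853
gripper_force: 0.0
```

Call:
drive_tool(
  deltas=[
    {"linear": [0, 20, 0], "twist": 0, "claw": 1},
    {"linear": [0, 30, 0], "twist": 0, "claw": 1},
    {"linear": [0, 30, 0], "twist": 0, "claw": 1},
    {"linear": [0, 30, 0], "twist": 0, "claw": 1},
    {"linear": [0, 30, 0], "twist": 0, "claw": 1},
    {"linear": [0, 30, 0], "twist": 0, "claw": 1},
  ],
)

```text
clock: 2.65
position: [0.47, 0.163, 0.254]
ee_rot: [0.0, 0.994, 0.113, -0.0]
contact_force: [-0.2, 0.2, 0.7]
width: 0.0859
gripper_force: 0.0
```

```bash
python3 - <<'E'
from h import *
from rig import sensors
m=eyes.camera_model("wrist"); s=sensors.get_state();im=eyes.get_image("wrist")
print(s["clock"],s["position"],s["ee_rot"],s["contact_force"]); np.save("m2.npy",m,allow_pickle=True)
im=cv2.cvtColor(im,4); cv2.imwrite("pics/w2.png",im)
print("P from w1",onz("wrist",(308,119.5),.058,np.load("m1.npy",allow_pickle=True).item()))
print("pred top, foot",proj("wrist",[[.545,.1785,.108],[.545,.1785,.024],[.545,.1785,.006]],m))
E
```

```text
2.65 [0.47001208 0.16304493 0.25403294] [ 4.77071405e-04  9.93649312e-01  1.12520268e-01 -8.02221997e-05] [-0.18362325  0.16479454  0.69324659]
P from w1 [ 0.50588486 -0.30477894  0.058     ]
pred top, foot [[323.04281736 102.91960037]
 [322.81422141 102.76265651]
 [322.77720347 102.7372416 ]]
```

View pics/w2.png

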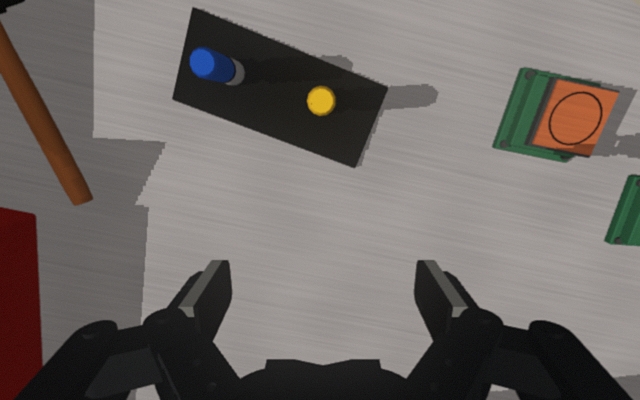

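In the wrist view the yellow handle is at (321,101), straight below the camera, with the blue one at (207,62) well clear. Yellow is at about (0.5465, 0.1795). I'll move over it, then go straight down.

Call:
drive_tool(
  deltas=[
    {"linear": [38, 8, -20], "twist": 0, "claw": 1},
    {"linear": [76, 16.5, -40], "twist": 0, "claw": 1},
    {"linear": [76.5, 16.5, -60], "twist": 0, "claw": 1},
    {"linear": [76.5, 16.5, -80], "twist": 0, "claw": 1},
    {"linear": [76.5, 16.5, -100], "twist": 0, "claw": 1},
    {"linear": [76.5, 16.5, -120], "twist": 0, "claw": 1},
    {"linear": [76.5, 16.5, -140], "twist": 0, "claw": 1},
    {"linear": [76.5, 16.5, -160], "twist": 0, "claw": 1},
    {"linear": [76.5, 16.5, -175], "twist": 0, "claw": 1},
    {"linear": [76.5, 16.5, -186], "twist": 0, "claw": 1},
    {"linear": [76.5, 16.5, -186], "twist": 0, "claw": 1},
    {"linear": [76.5, 16.5, -186], "twist": 0, "claw": 1},
  ],
)

```text
clock: 3.7
position: [0.5465, 0.1807, 0.0679]
ee_rot: [0.0, 0.994, 0.113, -0.0]
contact_force: [0.2, -0.1, 0.0]
width: 0.086
gripper_force: 0.0
```

```bash
python3 - <<'E'
from h import *
from rig import sensors
s=sensors.get_state();print(s["clock"],s["position"],s["contact_force"])
print(onz("wrist",(321,101),.108,np.load("m2.npy",allow_pickle=True).item()))
w=cv2.cvtColor(eyes.get_image("wrist"),4)
t=cv2.cvtColor(eyes.get_image("scene"),4)
cv2.imwrite("pics/g1.png",np.hstack([cv2.resize(w[100:400,120:520],(400,300)),cv2.resize(t[180:300,350:510],(400,300),interpolation=2)]))
E
```

```text
3.7 [0.54646059 0.18072435 0.06791282] [ 0.15259607 -0.14152424  0.01047915]
[0.54625771 0.18078026 0.108     ]
```

View pics/g1.png

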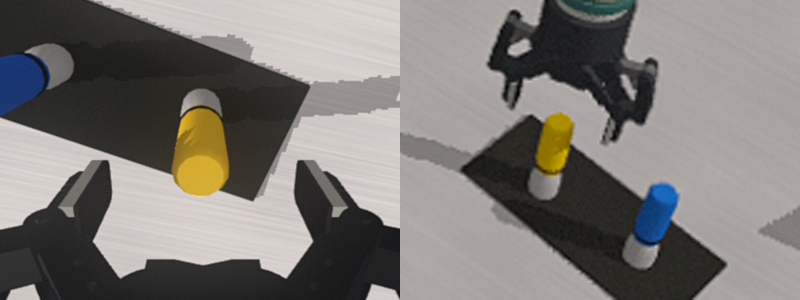

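```bash
python3 - <<'E'
from h import *
from rig import sensors
s=sensors.get_state();p=s["position"]
X=[p,p-[0,0,.011],[.5463,.1806,.108],[.5463,.1806,.024],[.5463,.1806,.006]]
a=proj("wrist",X);b=proj("scene",X)
print("wrist crop",a-[120,100]);print("scene crop",(b-[350,180])*2.5)
q=s["qpos"];print(q,s["clock"])
m=eyes.camera_model("wrist");print(-m["R"].T@m["t"]);print(m["R"])
E
```

```text
wrist crop [[200.76993274 140.88392708]
 [200.84622096 133.47183771]
 [201.13377854 177.86655872]
 [201.50441088 116.44047664]
 [201.55230388 108.50100329]]
scene crop [[152.0289901  147.65759245]
 [150.16636546 154.74187046]
 [158.93156308 120.65577336]
 [144.66083121 175.0024649 ]
 [141.80273505 185.82694295]]
[ 1.99129081e-01  3.82382328e-01  1.70378496e+00 -1.91362251e-04
  1.05322755e+00  1.54262509e+00] 3.8
[0.62242873 0.19774666 0.23858991]
[[ 0.22626728 -0.97406448  0.00122905]
 [-0.92938676 -0.2155109   0.29965865]
 [-0.29162198 -0.06894521 -0.95404569]]
```

The fingertips look further back than I expected from the stated geometry. I'll part-close the fingers, still clear of the handle, and check the pad height before gripping.

Call:
drive_tool(
  deltas=[
    {"linear": [0, 0, 0], "twist": 0, "claw": 0.5},
    {"linear": [0, 0, 0], "twist": 0, "claw": 0.5},
    {"linear": [0, 0, 0], "twist": 0, "claw": 0.5},
    {"linear": [0, 0, 0], "twist": 0, "claw": 0.5},
    {"linear": [0, 0, 0], "twist": 0, "claw": 0.5},
  ],
  squeeze=60,
)

```text
clock: 4.22
position: [0.5464, 0.1814, 0.0683]
ee_rot: [0.0, 0.994, 0.114, 0.0]
contact_force: [0.4, 0.7, -0.9]
width: 0.0427
gripper_force: 0.0
```

```bash
python3 - <<'E'
from h import *
from rig import sensors
s=sensors.get_state();print(s["clock"],s["position"],s["width"],s["contact_force"])
w=cv2.cvtColor(eyes.get_image("wrist"),4)
t=cv2.cvtColor(eyes.get_image("scene"),4)
p=s["position"];e=np.array([.222,-.975,0])*(s["width"]/2)
X=[p-[0,0,.011]+k*e+[0,0,d] for d in(0,.013,.03) for k in(-1,1)]
for n,i,c in(("wrist",w,(0,0,255)),("scene",t,(0,0,255))):
    a=proj(n,X); print(n,a)
cv2.imwrite("pics/g2.png",np.hstack([cv2.resize(w[180:360,220:420],(400,360),interpolation=2),cv2.resize(t[190:280,365:465],(400,360),interpolation=2)]))
E
```

```text
4.2167 [0.54641956 0.18140501 0.06831224] 0.04267440521927248 [ 0.39919027  0.66703997 -0.92059168]
wrist [[286.17119001 233.32893353]
 [355.38700001 233.60920039]
 [283.72252786 242.22436549]
 [357.63810676 242.5183247 ]
 [279.9693102  255.85821665]
 [361.08817724 256.17183712]]
scene [[418.70619847 245.19304967]
 [401.99573813 238.63048469]
 [419.67325238 241.85470249]
 [402.79637352 235.26888338]
 [420.96357712 237.39288855]
 [403.86438348 230.77731505]]
```

View pics/g2.png

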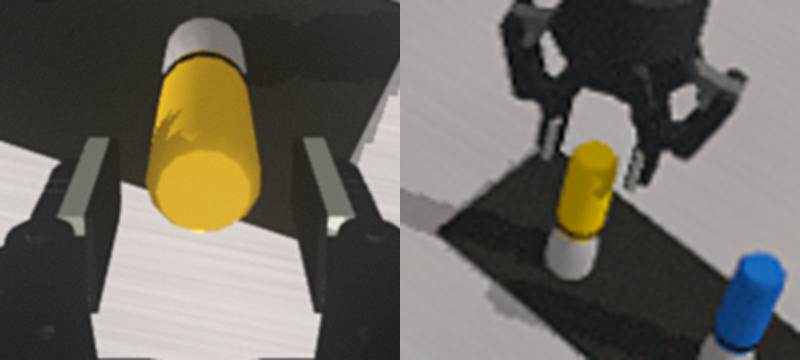

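Measured in both views, the half-open fingertips are at about z 0.085–0.09, near the handle's top (scene tips (401,229) and (423,237)). Going 14 mm lower puts the grip on the handle under either reading of the geometry and still clears the top.

Call:
drive_tool(
  deltas=[
    {"linear": [0, 0, -5], "twist": 0, "claw": 0.5},
    {"linear": [0, 0, -10], "twist": 0, "claw": 0.5},
    {"linear": [0, 0, -14], "twist": 0, "claw": 0.5},
    {"linear": [0, 0, -14], "twist": 0, "claw": 0.5},
    {"linear": [0, 0, -14], "twist": 0, "claw": 0.5},
  ],
)

```text
clock: 4.73
position: [0.5459, 0.1812, 0.0534]
ee_rot: [0.0, 0.994, 0.114, -0.001]
contact_force: [0.0, -0.2, 0.4]
width: 0.0428
gripper_force: 0.0
```

Call:
drive_tool(
  deltas=[
    {"linear": [0, 0, 0], "twist": 0, "claw": 0.4},
    {"linear": [0, 0, 0], "twist": 0, "claw": 0.35},
    {"linear": [0, 0, 0], "twist": 0, "claw": 0.3},
    {"linear": [0, 0, 0], "twist": 0, "claw": 0.25},
    {"linear": [0, 0, 0], "twist": 0, "claw": 0.2},
    {"linear": [0, 0, 0], "twist": 0, "claw": 0.2},
    {"linear": [0, 0, 0], "twist": 0, "claw": 0.2},
    {"linear": [0, 0, 0], "twist": 0, "claw": 0.2},
    {"linear": [0, 0, 0], "twist": 0, "claw": 0.2},
  ],
  squeeze=60,
)

```text
clock: 5.48
position: [0.5466, 0.1816, 0.0544]
ee_rot: [-0.0, 0.994, 0.114, 0.0]
contact_force: [-0.9, 1.1, 5.0]
width: 0.0259
gripper_force: 59.1
```

```bash
python3 - <<'E'
from h import *
from rig import sensors
s=sensors.get_state();print(s["clock"],s["position"],s["width"],s["gripper_force"],s["contact_force"],s["moment"])
w=cv2.cvtColor(eyes.get_image("wrist"),4)
t=cv2.cvtColor(eyes.get_image("scene"),4)
cv2.imwrite("pics/g3.png",np.hstack([cv2.resize(w[180:360,220:420],(400,360),interpolation=2),cv2.resize(t[190:280,365:465],(400,360),interpolation=2)]))
E
```

```text
5.4833 [0.54660503 0.18155073 0.05443935] 0.025928317418245354 59.145759623497725 [-0.88674168  1.09732029  4.99615962] [0.21450381 0.15492819 0.00463555]
```

View pics/g3.png

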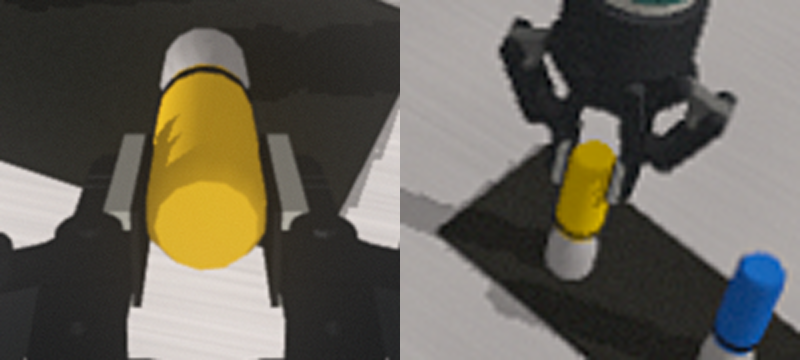

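The punch is held (width 25.9 mm, 59 N) with the pads on the upper half of the handle. The command is at (0.5465, 0.1815, 0.054) and the foot is 48 mm below the TCP. Next I'll lift straight up.

Call:
drive_tool(
  deltas=[
    {"linear": [0, 0, 3], "twist": 0, "claw": 0.2},
    {"linear": [0, 0, 8], "twist": 0, "claw": 0.2},
    {"linear": [0, 0, 16], "twist": 0, "claw": 0.2},
    {"linear": [0, 0, 28], "twist": 0, "claw": 0.2},
    {"linear": [0, 0, 44], "twist": 0, "claw": 0.2},
    {"linear": [0, 0, 60], "twist": 0, "claw": 0.2},
    {"linear": [0, 0, 76], "twist": 0, "claw": 0.2},
    {"linear": [0, 0, 92], "twist": 0, "claw": 0.2},
    {"linear": [0, 0, 106], "twist": 0, "claw": 0.2},
    {"linear": [0, 0, 115], "twist": 0, "claw": 0.2},
    {"linear": [0, 0, 120], "twist": 0, "claw": 0.2},
    {"linear": [0, 0, 120], "twist": 0, "claw": 0.2},
  ],
  squeeze=80,
)

```text
clock: 6.58
position: [0.5469, 0.1813, 0.175]
ee_rot: [0.0, 0.994, 0.114, 0.001]
contact_force: [0.3, -0.9, -3.2]
width: 0.0253
gripper_force: 78.7
```

Call:
drive_tool(
  deltas=[
    {"linear": [-1, -10, 0], "twist": 0, "claw": 0.2},
    {"linear": [-3, -30, 0], "twist": 0, "claw": 0.2},
    {"linear": [-5, -55, 0], "twist": 0, "claw": 0.2},
    {"linear": [-7, -80, 0], "twist": 0, "claw": 0.2},
    {"linear": [-9, -105, 0], "twist": 0, "claw": 0.2},
    {"linear": [-11, -130, 0], "twist": 0, "claw": 0.2},
    {"linear": [-13, -155, 0], "twist": 0, "claw": 0.2},
    {"linear": [-15, -180, 0], "twist": 0, "claw": 0.2},
    {"linear": [-17, -205, 0], "twist": 0, "claw": 0.2},
    {"linear": [-19, -230, 0], "twist": 0, "claw": 0.2},
    {"linear": [-21, -255, 0], "twist": 0, "claw": 0.2},
    {"linear": [-23, -280, 0], "twist": 0, "claw": 0.2},
  ],
)

```text
clock: 7.58
position: [0.5217, -0.1003, 0.1727]
ee_rot: [-0.0, 0.994, 0.114, -0.001]
contact_force: [-0.1, 0.0, -2.9]
width: 0.0256
gripper_force: 78.9
```

Call:
drive_tool(
  deltas=[
    {"linear": [-2, -25, 0], "twist": 0, "claw": 0.2},
    {"linear": [-4, -50, 0], "twist": 0, "claw": 0.2},
    {"linear": [-6, -75, 0], "twist": 0, "claw": 0.2},
    {"linear": [-8, -100, 0], "twist": 0, "claw": 0.2},
    {"linear": [-10, -125, 0], "twist": 0, "claw": 0.2},
    {"linear": [-12, -150, 0], "twist": 0, "claw": 0.2},
    {"linear": [-14, -172, 0], "twist": 0, "claw": 0.2},
    {"linear": [-16, -190, -5], "twist": 0, "claw": 0.2},
    {"linear": [-18, -202, -15], "twist": 0, "claw": 0.2},
    {"linear": [-18, -206, -25], "twist": 0, "claw": 0.2},
    {"linear": [-18, -206.5, -33], "twist": 0, "claw": 0.2},
    {"linear": [-18, -206.5, -38], "twist": 0, "claw": 0.2},
  ],
)

```text
clock: 8.58
position: [0.504, -0.3037, 0.1336]
ee_rot: [-0.002, 0.994, 0.114, -0.001]
contact_force: [-0.0, 0.2, -2.5]
width: 0.0253
gripper_force: 78.9
```

Call:
drive_tool(
  deltas=[
    {"linear": [0, 0, -8], "twist": 0, "claw": 0.2},
    {"linear": [0, 0, -13], "twist": 0, "claw": 0.2},
    {"linear": [0, 0, -15], "twist": 0, "claw": 0.2},
    {"linear": [0, 0, -15], "twist": 0, "claw": 0.2},
    {"linear": [0, 0, -15], "twist": 0, "claw": 0.2},
    {"linear": [0, 0, -15], "twist": 0, "claw": 0.2},
  ],
)

```text
clock: 9.08
position: [0.5058, -0.3052, 0.1216]
ee_rot: [0.0, 0.993, 0.114, 0.0]
contact_force: [-0.7, -0.4, -2.8]
width: 0.0252
gripper_force: 78.9
```

```bash
python3 - <<'E'
from h import *
from rig import sensors
s=sensors.get_state();print(s["clock"],s["position"],s["width"],s["gripper_force"],s["contact_force"],s["moment"])
w=cv2.cvtColor(eyes.get_image("wrist"),4)
t=cv2.cvtColor(eyes.get_image("scene"),4)
cv2.imwrite("pics/p1.png",np.hstack([cv2.resize(w[150:330,220:420],(400,360),interpolation=2),cv2.resize(t[100:190,225:325],(400,360),interpolation=2)]))
x,y=s["position"][:2];z=s["position"][2]
print("foot wrist crop",(proj("wrist",[[x,y,z-.048],[x,y,z-.03],[.5055,-.305,.058]])-[220,150])*2)
print("foot scene crop",(proj("scene",[[x,y,z-.048],[x,y,z-.03],[.5055,-.305,.058]])-[225,100])*4)
E
```

```text
9.0833 [ 0.50578229 -0.305156    0.12158667] 0.02523247000836285 78.91344174742699 [-0.7025855  -0.44515656 -2.77150539] [ 0.02215035 -0.03686684 -0.01284169]
foot wrist crop [[201.62220295 126.55742885]
 [201.44141083 144.3836293 ]
 [201.20259303 113.72359913]]
foot scene crop [[208.06355125 174.51408997]
 [206.49338318 155.14869472]
 [209.8203402  190.8760022 ]]
```

View pics/p1.png

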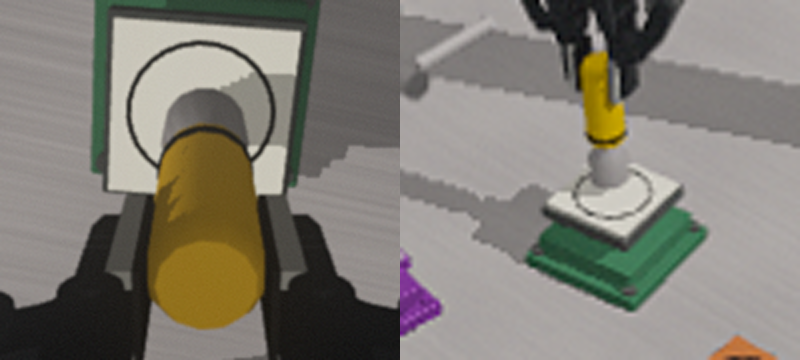

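The punch hangs upright about 15 mm above the plate. Its foot is centred on the ring, whose centre is at wrist crop (200,113) and scene crop (212,191), both matching the projection. I'll descend gently.

Call:
drive_tool(
  deltas=[
    {"linear": [0, 0, -2], "twist": 0, "claw": 0.2},
    {"linear": [0, 0, -4], "twist": 0, "claw": 0.2},
    {"linear": [0, 0, -6], "twist": 0, "claw": 0.2},
    {"linear": [0, 0, -8], "twist": 0, "claw": 0.2},
    {"linear": [0, 0, -9.5], "twist": 0, "claw": 0.2},
    {"linear": [0, 0, -10.5], "twist": 0, "claw": 0.2},
    {"linear": [0, 0, -11], "twist": 0, "claw": 0.2},
    {"linear": [0, 0, -11.5], "twist": 0, "claw": 0.2},
    {"linear": [0, 0, -12], "twist": 0, "claw": 0.2},
    {"linear": [0, 0, -12], "twist": 0, "claw": 0.2},
  ],
)

```text
clock: 10.02
position: [0.5054, -0.3052, 0.109]
ee_rot: [0.0, 0.994, 0.114, 0.0]
contact_force: [1.3, 1.0, -2.2]
width: 0.0254
gripper_force: 78.9
```

Call:
drive_tool(
  deltas=[
    {"linear": [0, 0, -0.5], "twist": 0, "claw": 0.2},
    {"linear": [0, 0, -1], "twist": 0, "claw": 0.2},
    {"linear": [0, 0, -1.5], "twist": 0, "claw": 0.2},
    {"linear": [0, 0, -2], "twist": 0, "claw": 0.2},
    {"linear": [0, 0, -2.5], "twist": 0, "claw": 0.2},
    {"linear": [0, 0, -3], "twist": 0, "claw": 0.2},
    {"linear": [0, 0, -3.5], "twist": 0, "claw": 0.2},
    {"linear": [0, 0, -4], "twist": 0, "claw": 0.2},
    {"linear": [0, 0, -4.5], "twist": 0, "claw": 0.2},
    {"linear": [0, 0, -5], "twist": 0, "claw": 0.2},
    {"linear": [0, 0, -5.5], "twist": 0, "claw": 0.2},
    {"linear": [0, 0, -6], "twist": 0, "claw": 0.2},
  ],
)

```text
clock: 11.02
position: [0.5055, -0.3052, 0.1035]
ee_rot: [0.0, 0.994, 0.114, 0.0]
contact_force: [-1.6, 1.4, 4.8]
width: 0.0254
gripper_force: 79.6
```

Call:
drive_tool(
  deltas=[
    {"linear": [0, 0, -0.5], "twist": 0, "claw": 0.2},
    {"linear": [0, 0, -1], "twist": 0, "claw": 0.2},
    {"linear": [0, 0, -1.5], "twist": 0, "claw": 0.2},
    {"linear": [0, 0, -2], "twist": 0, "claw": 0.2},
    {"linear": [0, 0, -2.5], "twist": 0, "claw": 0.2},
    {"linear": [0, 0, -3], "twist": 0, "claw": 0.2},
    {"linear": [0, 0, -3.3], "twist": 0, "claw": 0.2},
    {"linear": [0, 0, -3.3], "twist": 0, "claw": 0.2},
    {"linear": [0, 0, -3.3], "twist": 0, "claw": 0.2},
  ],
)

```text
clock: 11.77
position: [0.5056, -0.3052, 0.1008]
ee_rot: [0.0, 0.994, 0.114, 0.0]
contact_force: [-1.5, 1.0, 8.0]
width: 0.0255
gripper_force: 80.1
```

```bash
python3 - <<'E'
from h import *
from rig import sensors
F=[]
for i in range(3):
    t=cv2.cvtColor(eyes.get_image(("scene","wrist","scene")[i]),4)
    s=sensors.get_state();F.append(s["contact_force"][2]);print(s["clock"],s["position"],s["contact_force"],s["moment"])
    if i==1:w=t
cv2.imwrite("pics/p2.png",np.hstack([cv2.resize(w[150:330,220:420],(400,360),interpolation=2),cv2.resize(t[100:190,225:325],(400,360),interpolation=2)]))
E
```

```text
11.8167 [ 0.50563551 -0.30522194  0.10080919] [-1.65143878  2.2752438   8.21935245] [ 0.39650883  0.30458916 -0.00155383]
11.8667 [ 0.505654   -0.30524016  0.10082764] [-1.52012693  1.36834652  7.71239618] [ 0.44954574  0.33945023 -0.01722288]
11.9167 [ 0.50564155 -0.30523432  0.10083415] [-1.78077469  1.85818091  7.78394645] [0.4132678  0.30370854 0.00703357]
```

View pics/p2.png

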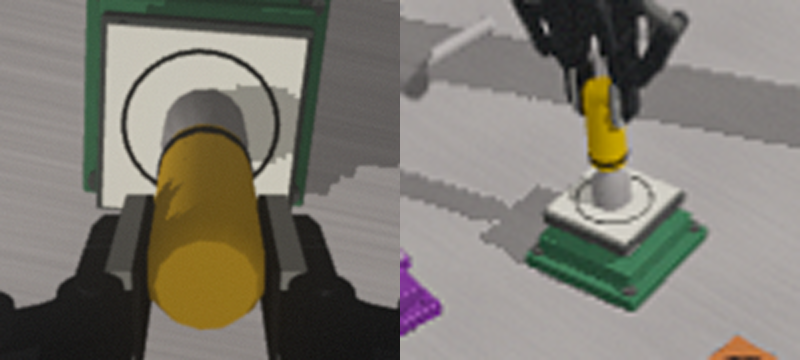

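The foot sits centred in the ring and the punch is upright. The net force is about 10.6 N, which means about 5.7 mm of sink. I'll continue 1.5 mm and hold.

Call:
drive_tool(
  deltas=[
    {"linear": [0, 0, -0.4], "twist": 0, "claw": 0.2},
    {"linear": [0, 0, -0.8], "twist": 0, "claw": 0.2},
    {"linear": [0, 0, -1.2], "twist": 0, "claw": 0.2},
    {"linear": [0, 0, -1.5], "twist": 0, "claw": 0.2},
    {"linear": [0, 0, -1.5], "twist": 0, "claw": 0.2},
    {"linear": [0, 0, -1.5], "twist": 0, "claw": 0.2},
    {"linear": [0, 0, -1.5], "twist": 0, "claw": 0.2},
    {"linear": [0, 0, -1.5], "twist": 0, "claw": 0.2},
    {"linear": [0, 0, -1.5], "twist": 0, "claw": 0.2},
    {"linear": [0, 0, -1.5], "twist": 0, "claw": 0.2},
    {"linear": [0, 0, -1.5], "twist": 0, "claw": 0.2},
    {"linear": [0, 0, -1.5], "twist": 0, "claw": 0.2},
  ],
)

```text
clock: 12.92
position: [0.5057, -0.3052, 0.0997]
ee_rot: [0.0, 0.994, 0.114, 0.001]
contact_force: [-2.3, 2.4, 9.4]
width: 0.0256
gripper_force: 80.3
```

Net force is about 12.1 N, or about 7 mm of sink. I'll hold for a moment, then lift straight up.

Call:
drive_tool(
  deltas=[
    {"linear": [0, 0, -0.2], "twist": 0, "claw": 0.2},
    {"linear": [0, 0, -0.2], "twist": 0, "claw": 0.2},
    {"linear": [0, 0, -0.2], "twist": 0, "claw": 0.2},
    {"linear": [0, 0, -0.2], "twist": 0, "claw": 0.2},
    {"linear": [0, 0, -0.2], "twist": 0, "claw": 0.2},
    {"linear": [0, 0, -0.2], "twist": 0, "claw": 0.2},
    {"linear": [0, 0, -0.2], "twist": 0, "claw": 0.2},
    {"linear": [0, 0, -0.2], "twist": 0, "claw": 0.2},
  ],
)

```text
clock: 13.58
position: [0.5057, -0.3053, 0.0995]
ee_rot: [0.0, 0.994, 0.114, 0.001]
contact_force: [-2.4, 2.7, 10.1]
width: 0.0253
gripper_force: 80.3
```

Call:
drive_tool(
  deltas=[
    {"linear": [0, 0, 1], "twist": 0, "claw": 0.2},
    {"linear": [0, 0, 2], "twist": 0, "claw": 0.2},
    {"linear": [0, 0, 3], "twist": 0, "claw": 0.2},
    {"linear": [0, 0, 4], "twist": 0, "claw": 0.2},
    {"linear": [0, 0, 5], "twist": 0, "claw": 0.2},
    {"linear": [0, 0, 6], "twist": 0, "claw": 0.2},
    {"linear": [0, 0, 7], "twist": 0, "claw": 0.2},
    {"linear": [0, 0, 8], "twist": 0, "claw": 0.2},
    {"linear": [0, 0, 9], "twist": 0, "claw": 0.2},
    {"linear": [0, 0, 11], "twist": 0, "claw": 0.2},
    {"linear": [0, 0, 14], "twist": 0, "claw": 0.2},
    {"linear": [0, 0, 18], "twist": 0, "claw": 0.2},
  ],
)

```text
clock: 14.58
position: [0.5049, -0.305, 0.1154]
ee_rot: [-0.001, 0.994, 0.114, -0.001]
contact_force: [0.2, 0.6, -2.5]
width: 0.0252
gripper_force: 78.9
```

Call:
drive_tool(
  deltas=[
    {"linear": [0, 0, 6], "twist": 0, "claw": 0.2},
    {"linear": [0, 0, 14], "twist": 0, "claw": 0.2},
    {"linear": [0, 0, 24], "twist": 0, "claw": 0.2},
    {"linear": [0, 0, 36], "twist": 0, "claw": 0.2},
    {"linear": [0, 0, 48], "twist": 0, "claw": 0.2},
    {"linear": [0, 0, 55], "twist": 0, "claw": 0.2},
    {"linear": [0, 0, 58], "twist": 0, "claw": 0.2},
    {"linear": [1, 10, 58], "twist": 0, "claw": 0.2},
    {"linear": [2, 25, 58], "twist": 0, "claw": 0.2},
    {"linear": [4, 45, 58], "twist": 0, "claw": 0.2},
    {"linear": [6, 70, 58], "twist": 0, "claw": 0.2},
    {"linear": [8, 95, 58], "twist": 0, "claw": 0.2},
  ],
)

```text
clock: 15.58
position: [0.5125, -0.2075, 0.173]
ee_rot: [-0.001, 0.994, 0.113, -0.001]
contact_force: [0.0, 0.2, -2.3]
width: 0.0255
gripper_force: 78.9
```

Call:
drive_tool(
  deltas=[
    {"linear": [2, 25, 0], "twist": 0, "claw": 0.2},
    {"linear": [4, 50, 0], "twist": 0, "claw": 0.2},
    {"linear": [6, 75, 0], "twist": 0, "claw": 0.2},
    {"linear": [8, 100, 0], "twist": 0, "claw": 0.2},
    {"linear": [10, 125, 0], "twist": 0, "claw": 0.2},
    {"linear": [12, 150, 0], "twist": 0, "claw": 0.2},
    {"linear": [14, 175, 0], "twist": 0, "claw": 0.2},
    {"linear": [16, 200, 0], "twist": 0, "claw": 0.2},
    {"linear": [18, 225, 0], "twist": 0, "claw": 0.2},
    {"linear": [20, 250, 0], "twist": 0, "claw": 0.2},
    {"linear": [22, 275, 0], "twist": 0, "claw": 0.2},
    {"linear": [24, 300, 0], "twist": 0, "claw": 0.2},
  ],
)

```text
clock: 16.58
position: [0.5355, 0.0924, 0.1732]
ee_rot: [-0.0, 0.993, 0.114, -0.001]
contact_force: [0.2, -0.1, -1.9]
width: 0.0251
gripper_force: 78.9
```

Call:
drive_tool(
  deltas=[
    {"linear": [2, 25, 0], "twist": 0, "claw": 0.2},
    {"linear": [4, 48, 0], "twist": 0, "claw": 0.2},
    {"linear": [6, 68, 0], "twist": 0, "claw": 0.2},
    {"linear": [8, 82, 0], "twist": 0, "claw": 0.2},
    {"linear": [9, 89, 0], "twist": 0, "claw": 0.2},
    {"linear": [9, 91.5, 0], "twist": 0, "claw": 0.2},
    {"linear": [9, 91.5, -10], "twist": 0, "claw": 0.2},
    {"linear": [9, 91.5, -25], "twist": 0, "claw": 0.2},
    {"linear": [9, 91.5, -45], "twist": 0, "claw": 0.2},
    {"linear": [9, 91.5, -65], "twist": 0, "claw": 0.2},
    {"linear": [9, 91.5, -80], "twist": 0, "claw": 0.2},
    {"linear": [9, 91.5, -90], "twist": 0, "claw": 0.2},
  ],
)

```text
clock: 17.58
position: [0.5446, 0.1796, 0.0815]
ee_rot: [0.001, 0.994, 0.113, -0.002]
contact_force: [-0.1, -0.3, -2.0]
width: 0.0254
gripper_force: 78.9
```

```bash
python3 - <<'E'
from rig import sensors
s=sensors.get_state();print(s["clock"],s["position"],s["ee_rot"],s["contact_force"],s["moment"],s["width"])
E
```

```text
17.5833 [0.54464737 0.17958226 0.08152899] [ 5.44926408e-04  9.93600842e-01  1.12929023e-01 -2.02620303e-03] [-0.13906574 -0.3290372  -2.02536125] [-0.04423098  0.01989808 -0.00153252] 0.025416699073999523
```

Call:
drive_tool(
  deltas=[
    {"linear": [0, 0, -5], "twist": 0, "claw": 0.2},
    {"linear": [0, 0, -10], "twist": 0, "claw": 0.2},
    {"linear": [0, 0, -15], "twist": 0, "claw": 0.2},
    {"linear": [0, 0, -19], "twist": 0, "claw": 0.2},
    {"linear": [0, 0, -22], "twist": 0, "claw": 0.2},
    {"linear": [0, 0, -24], "twist": 0, "claw": 0.2},
    {"linear": [0, 0, -26], "twist": 0, "claw": 0.2},
    {"linear": [0, 0, -27], "twist": 0, "claw": 0.2},
    {"linear": [0, 0, -28], "twist": 0, "claw": 0.2},
    {"linear": [0, 0, -28.5], "twist": 0, "claw": 0.2},
    {"linear": [0, 0, -28.5], "twist": 0, "claw": 0.2},
    {"linear": [0, 0, -28.5], "twist": 0, "claw": 0.2},
  ],
)

```text
clock: 18.58
position: [0.5464, 0.1814, 0.0556]
ee_rot: [0.0, 0.994, 0.114, 0.0]
contact_force: [0.0, -0.6, -2.3]
width: 0.0255
gripper_force: 79.0
```

Call:
drive_tool(
  deltas=[
    {"linear": [0, 0, -0.4], "twist": 0, "claw": 0.2},
    {"linear": [0, 0, -0.8], "twist": 0, "claw": 0.2},
    {"linear": [0, 0, -1.0], "twist": 0, "claw": 0.2},
    {"linear": [0, 0, -1.0], "twist": 0, "claw": 0.2},
    {"linear": [0, 0, -1.0], "twist": 0, "claw": 0.2},
  ],
)

```text
clock: 19.0
position: [0.5464, 0.1813, 0.0546]
ee_rot: [0.0, 0.994, 0.114, 0.0]
contact_force: [-0.4, 0.6, -2.3]
width: 0.0258
gripper_force: 79.1
```

Call:
drive_tool(
  deltas=[
    {"linear": [0, 0, -0.4], "twist": 0, "claw": 0.2},
    {"linear": [0, 0, -0.8], "twist": 0, "claw": 0.2},
    {"linear": [0, 0, -0.8], "twist": 0, "claw": 0.2},
    {"linear": [0, 0, -0.8], "twist": 0, "claw": 0.2},
  ],
)

```text
clock: 19.33
position: [0.5467, 0.1814, 0.0546]
ee_rot: [-0.0, 0.994, 0.114, 0.001]
contact_force: [-0.7, 0.3, 5.0]
width: 0.0252
gripper_force: 79.8
```

The punch is down on the mat. I'll ease off slightly and open slowly.

Call:
drive_tool(
  deltas=[
    {"linear": [0, 0, 0.3], "twist": 0, "claw": 0.25},
    {"linear": [0, 0, 0.4], "twist": 0, "claw": 0.3},
    {"linear": [0, 0, 0.4], "twist": 0, "claw": 0.33},
    {"linear": [0, 0, 0.4], "twist": 0, "claw": 0.36},
    {"linear": [0, 0, 0.4], "twist": 0, "claw": 0.4},
    {"linear": [0, 0, 0.4], "twist": 0, "claw": 0.5},
    {"linear": [0, 0, 0.4], "twist": 0, "claw": 0.6},
    {"linear": [0, 0, 0.4], "twist": 0, "claw": 0.7},
    {"linear": [0, 0, 0.4], "twist": 0, "claw": 0.8},
    {"linear": [0, 0, 0.4], "twist": 0, "claw": 0.8},
    {"linear": [0, 0, 0.4], "twist": 0, "claw": 0.8},
  ],
  squeeze=30,
)

```text
clock: 20.25
position: [0.5464, 0.1813, 0.0541]
ee_rot: [0.0, 0.994, 0.114, 0.0]
contact_force: [0.6, -0.5, -0.0]
width: 0.068
gripper_force: 0.0
```

Call:
drive_tool(
  deltas=[
    {"linear": [0, 0, 8], "twist": 0, "claw": 0.8},
    {"linear": [0, 0, 20], "twist": 0, "claw": 0.8},
    {"linear": [0, 0, 35], "twist": 0, "claw": 0.8},
    {"linear": [0, 0, 55], "twist": 0, "claw": 0.8},
    {"linear": [0, 0, 75], "twist": 0, "claw": 0.8},
    {"linear": [0, 0, 95], "twist": 0, "claw": 0.8},
    {"linear": [0, 0, 115], "twist": 0, "claw": 0.8},
    {"linear": [-20, 0, 140], "twist": 0, "claw": 0.8},
    {"linear": [-50, 0, 160], "twist": 0, "claw": 0.8},
    {"linear": [-75, -10, 180], "twist": 0, "claw": 0.8},
    {"linear": [-75, -18, 200], "twist": 0, "claw": 0.8},
    {"linear": [-75, -18, 200], "twist": 0, "claw": 0.8},
  ],
)

```text
clock: 21.25
position: [0.4724, 0.1628, 0.2593]
ee_rot: [0.0, 0.994, 0.114, 0.005]
contact_force: [1.2, -0.3, 1.1]
width: 0.0681
gripper_force: 0.0
```

```bash
python3 - <<'E'
from h import *
from rig import sensors
t=cv2.cvtColor(eyes.get_image("scene"),4);p=cv2.cvtColor(eyes.get_image("top"),4)
s=sensors.get_state();print(s["clock"],s["position"],s["contact_force"])
a=cv2.resize(t[100:300,230:490],(400,300),interpolation=2);b=cv2.resize(p[170:260,160:280],(400,300),interpolation=2)
cv2.imwrite("pics/end.png",np.hstack([a,b]))
t0=cv2.imread("pics/scene0.png")
f=lambda im:[np.round([c.mean() for c in np.nonzero(cv2.inRange(cv2.cvtColor(im[200:300,360:490],40),lo,hi))][::-1],1) for lo,hi in(((22,150,90),(32,255,255)),((100,150,90),(115,255,255)))]
print(f(t0),f(t))
E
```

```text
21.35 [0.47194337 0.16344232 0.25529116] [-0.18532528 -0.44677317 -0.90832675]
[array([51.5, 36.9]), array([92. , 65.1])] [array([51.3, 36.9]), array([92., 65.])]
```

View pics/end.png

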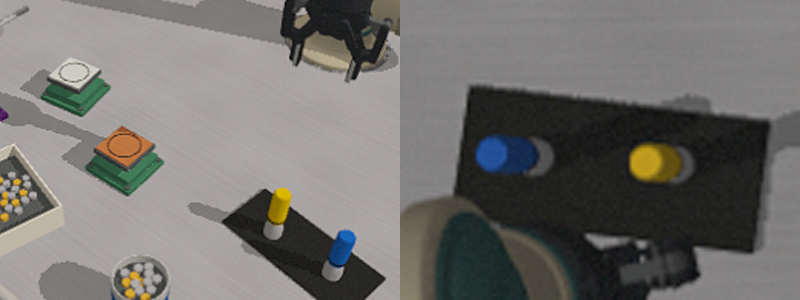

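Both punches stand upright in their original positions (crop (280,215) and (340,255)), the plates are back up and the robot is clear of everything. I'm handing in.

```bash
python3 -c "
from rig import manip
print(manip.sign_off())"
```

```text
the job is handed in; nothing more can be done
None
```

The yellow punch pressed the aluminium plate about 7 mm (about 12 N, estimated from the wrist force) and held there for over a second. It is now standing upright back in its place, the blue punch and copper plate were left alone, and the job is handed in at about 21 s.

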